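Flip the magnifier off the jawbone

ROBOT

A 6-joint arm with a two-finger parallel gripper is mounted at the origin on the work surface. World frame = base frame: x ahead of the robot, y to its left, z up, the work surface at z = 0. Lengths are in m, angles in degrees, forces in N, time in s.
With the tool pointing down it reaches from about 0.375 to 0.9 m from the base axis. Payload 3.1 kg.
Tool frame: the origin (TCP) lies midway between the tips of the shut fingers; the grasp point (between the pads) lies 19 mm behind it; z points along the fingers, y is the line along which they close (so a half turn about z gives the same grasp; the last joint's range is limited). The gripper opens to 87 mm and grips with 3 to 60 N. Pads are 19 mm wide; open, the fingers measure 117 mm over their backs; the gripper's body (75 mm by 190 mm) begins 51 mm behind the grasp point.
Start: joints at [60.877, 30.224, 82.088, -0, 67.689, -10.227], TCP at [0.202, 0.591, 0.223] pointing down, gripper open.
Joint ranges: [-176.69, 176.69], [-43.24, 126.21], [12.49, 139.97], [-82, 262], [0, 151.66], [-163.58, 163.58]. Speed limits (degrees/s): [159.86, 159.86, 180, 180, 180, 180].

INTERFACE

Orientations are given as a 3x3 rotation matrix whose columns are the frame's x, y, z axes.
In Python, from rig import bot gives the robot as it stands.
- The arm moves only by the tool advance, called after "Request:" as name(argument=value, ...) on one line, values as JSON. Schema: {"type":"object","properties":{"plan":{"type":"array","items":{"type":"number"},"minItems":7,"maxItems":140},"only":{"type":"string"},"quiet":{"type":"boolean"},"lines":{"type":"string"}},"required":["plan"],"additionalProperties":false}. plan is one flat list of numbers that holds 1 to 20 rows one after another, with no inner brackets; each row has 7 numbers: dx, dy, dz in units of 5 mm, then a rotation vector rx, ry, rz in units of 2 degrees, then the opening from 0.0 (shut) to 1.0 (fully open); each row is the pose to reach, as a shift and turn from the pose commanded when the call began, along the tool's axes at that moment; what a row does not reach only later rows make up. A row lasts 1/10 s, in which the tool goes at most 0.05 m and 8.59 degrees, less where a joint would pass 70% of its speed; a pose out of reach is approached as far as the arm can. The fingers move at their own pace and stop on an object; the grip force is fixed at half the most. Time passes only in rows, so rows that do not move let the fingers close. The tool returns the time, the measured TCP pose, the force, the opening and the grip force at its end. only (a regular expression) keeps the lines of the reply that match it, lines (a string "A,B") keeps lines A to B, and quiet returns only ok. Input that does not fit is refused with a message, and nothing moves.
- bot.read_state(): the state, without advancing time (a new reading comes with each control period).
- bot.capture(name): name is "scene" or "top" or "wrist"; returns a dict with "color" (400x640x3 uint8, red, green, blue), "K" (3x3 intrinsics, pixels), "view" (4x4, takes a point from world to camera coordinates); the wrist camera has in their place "mount" (4x4, takes a point from camera to tool coordinates, whose origin is the TCP and whose axes are the flange's). Camera axes: x right, y up, looking along -z (the intrinsics and any distortion apply to the point x, -y, -z); pixel columns grow to the right and rows downward; lengths in m; the calibration is good to about 2 mm. A picture is of the moment at which its call begins: read the wrist's pose just before it. There is no depth.
- bot.hand_in(): hands the job in; it is judged then, once.
The state is a dict: "time_s": time; "joint_positions": joint angles; "qvel": joint speeds; "tau": joint torques, N m; "position": TCP position; "tcp_rot": TCP orientation; "force": force on the tool from outside, world axes, zero at the start; "moment": the same for the moment, N m; "opening": opening from 0.0 (shut) to 1.0 (fully open); "grasp_force": force on a finger pad.
Only numpy, scipy, OpenCV 4.12 (cv2) and the standard library are available. Lean on these libraries where they do the work, as an engineer would, in place of code of your own. Each camera call takes 0.05 s, during which the arm holds its last target. There are 200 camera calls.

TASK

Two bench magnifiers stand on the black mat, one over a jawbone and one over a single limb bone. Take the one over the jawbone by its orange bar and gently swing its lens up and over, past upright, until it leans open against its stop and stays there on its own, then let go. Leave the jawbone lying as it is and the other magnifier down.

Things in the scene. Friction and masses are not known exactly. Their poses are not given: they have to be found in the camera images.
- jaw_stand: Fixed magnifier stand under the jawbone: white plate 140 (x) x 160 (y) x 8 mm; origin at its underside centre, on the table. x points from the bar side (near the robot) to the hinge side, z up. Hinge line along y at x +55, z 85 mm, between grey posts 96 mm tall. Handle: orange round bar, 10 mm thick, 98 mm long along y, centred 150 mm from the hinge; lens down: x -95, y 0, z 85 mm.
- jaw_lens (a joint): Hinge of the lens over the jawbone (rad): 0 level; grows as the bar rises and swings away from the robot; 1.57 upright, the balance point; 2.0 open on its stop. Below 1.57 it falls shut, above it falls open; light damping, lens about 170 g. At angle q the bar centre is at x = 55 - 150 cos q, z = 85 + 150 sin q mm in jaw_stand. Black frame 134 mm wide, 10 mm thick, ends 105 mm from the hinge.
- other_lens (a joint): Hinge of the other magnifier, over the single limb bone (rad): 0 down, where it must stay. Both magnifiers are built alike. Each bar is carried by two 8 mm steel arms at y +45 and -45 mm: between bar and frame is a gap 40 mm (x) by 82 mm (y), open above and below, for one finger. Under the bar there is only the table.
- jawbone: Loose yellowish jawbone, a horseshoe with teeth, about 80 (x) x 95 (y) x 55 mm high, 90 g, lying on the plate of jaw_stand under the lens. Origin at the centre of its underside; chin to -x, z up.

How it is judged:
By the outcome, as a careful person would: the job done as asked, in the order asked, and still so for the second after the job is handed in, with the robot touching nothing.
It also fails if it takes over 35 s, if anything falls off the work surface, if the arm or the gripper's body presses on something with over 40 N, if the wrist force passes 120 N, or if a joint passes its speed limit or range.

## Working session

There is one attempt and no reset: what is moved stays moved. The work goes in short steps, Python scripts to look and compute and a tool call to move; the robot and the scene stay as the last step left them, time stands still between calls to the robot, and variables do not carry over. Pictures are saved under pics/ and viewed, at most 10 in all, crops included, and the job is handed in when it is done.

```bash
mkdir -p pics; ls; python3 - <<'E'
from rig import bot
import cv2
s=bot.read_state();print(s)
for n in("scene","top"):
    c=bot.capture(n);cv2.imwrite(f"pics/{n}0.png",c["color"][:,:,::-1]);print(c["K"],c["view"],[k for k in c])
E
```

```text
pics
rig.py
{'time_s': 0.0, 'joint_positions': array([ 6.08758690e+01,  3.02783576e+01,  8.21550351e+01, -1.07198833e-03,
        6.76882319e+01, -1.02264915e+01]), 'qvel': array([-0.08655325,  0.0500196 , -0.09949896,  0.00293434,  0.06848163,
       -0.05236516]), 'tau': array([ 1.42424087e-03, -4.40034449e+01, -1.76592761e+01,  6.33980753e-02,
        5.80437889e-02, -1.64569719e-04]), 'position': array([0.20203903, 0.59068715, 0.22158565]), 'tcp_rot': array([[-9.46100826e-01,  3.23870639e-01, -1.01802786e-03],
       [ 3.23872039e-01,  9.46099061e-01, -1.86278735e-03],
       [ 3.59853071e-04, -2.09209541e-03, -9.99997747e-01]]), 'force': array([-0.43831316,  0.21135848,  0.18412372]), 'moment': array([-0.00441949,  0.02337158,  0.02355894]), 'grasp_force': 0.0, 'opening': 1.0026006444156075}
[[479.07960448   0.         315.11739553]
 [  0.         479.07960448 201.82590866]
 [  0.           0.           1.        ]] [[-0.87157284  0.49023843  0.00520288  0.51476991]
 [-0.37373168 -0.67123443  0.640132    0.18127599]
 [ 0.31730966  0.55597718  0.76824733 -0.99465781]
 [ 0.          0.          0.          1.        ]] ['color', 'K', 'view']
[[394.75101155   0.         316.3389763 ]
 [  0.         394.75101155 193.52594668]
 [  0.           0.           1.        ]] [[-0.00886309 -0.99994926  0.0047873   0.00244698]
 [ 0.99220326 -0.00819905  0.12436022 -0.61233799]
 [-0.12431466  0.00585219  0.99222559 -0.68330188]
 [ 0.          0.          0.          1.        ]] ['color', 'K', 'view']
```

View pics/top0.png

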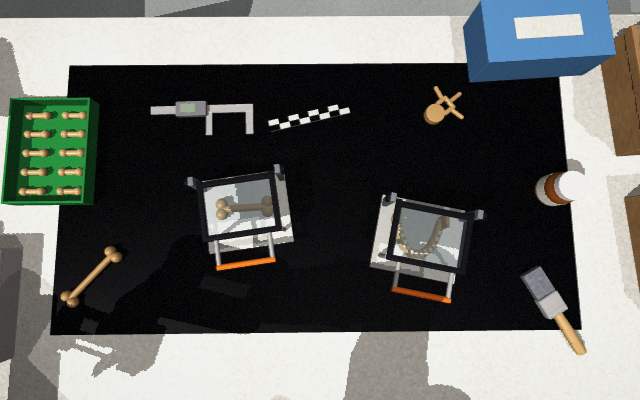

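View pics/scene0.png

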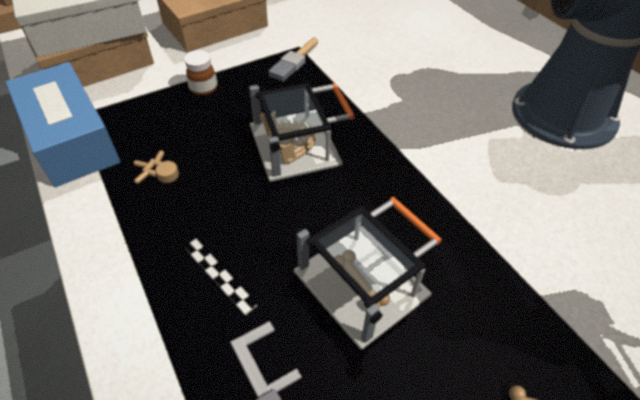

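The top view shows the jawbone magnifier at about (420,245), with its orange bar from (393,290) to (450,300). The limb bone's bar is at (245,265). In the scene view, the jaw bar is at (343,100).

```bash
cat > h.py <<'E'
import numpy as np,cv2
def ray(c,p):
    K,V=c["K"],c["view"];d=np.linalg.inv(K)@[p[0],p[1],1];R=V[:3,:3]
    return -R.T@V[:3,3], R.T@(d*[1,-1,-1])
def plane(c,p,z):
    o,d=ray(c,p);return o+d*(z-o[2])/d[2]
def bar(c,box):
    x0,y0,x1,y1=box
    h=cv2.cvtColor(c["color"],cv2.COLOR_RGB2HSV)
    m=cv2.inRange(h,(4,170,90),(16,255,255));k=np.zeros_like(m);k[y0:y1,x0:x1]=m[y0:y1,x0:x1]
    ys,xs=np.nonzero(k);P=np.c_[xs,ys].astype(float);m0=P.mean(0)
    u=np.linalg.svd(P-m0)[2][0];t=(P-m0)@u
    return len(P),m0,m0+u*t.min(),m0+u*t.max()
E
python3 - <<'E'
from rig import bot
from h import *
c=bot.capture("top");s=bot.capture("scene")
n,m,a,b=bar(c,(380,270,465,315));print(n,m,a,b)
A,M,B=[plane(c,p,.085) for p in(a,m,b)];print(A,M,B,np.linalg.norm(A-B))
n2,m2,a2,b2=bar(s,(320,75,365,125));print(n2,m2,a2,b2)
print([plane(s,p,.085) for p in(a2,m2,b2)])
o1,d1=ray(c,m);o2,d2=ray(s,m2);t=np.linalg.lstsq(np.c_[d1,-d2],o2-o1,rcond=None)[0];print(o1+d1*t[0],o2+d2*t[1])
d=B-A;d*=np.sign(d[1]);print("yaw of stand x",np.degrees(np.arctan2(-d[0],d[1])))
E
```

```text
332 [421.07228916 294.31325301] [391.53992028 288.23561114] [450.34226037 300.33689451]
[ 0.44700609 -0.12594458  0.085     ] [ 0.43669265 -0.17461346  0.085     ] [ 0.42650178 -0.22270397  0.085     ] 0.09890807094444493
162 [343.         101.14197531] [334.25549327  86.44290867] [352.05913605 116.36991766]
[array([ 0.42837777, -0.21495656,  0.085     ]), array([ 0.43690324, -0.16915304,  0.085     ]), array([ 0.44519777, -0.1245903 ,  0.085     ])]
[ 0.43612338 -0.17577945  0.08056803] [ 0.43366955 -0.17399376  0.08041343]
yaw of stand x -11.964568066999052
```

Units first: shifts go in units of 5 mm and turns go in units of 2 degrees. So -0.648 m is -129.6, -0.47 m is -94, 83 degrees is 41.5.

Request:
advance(plan=[-78, -56, -6, 0, 0, 41.5, 0.4, -78, -56, -6, 0, 0, 41.5, 0.4, -78, -56, -6, 0, 0, 41.5, 0.4, -78, -56, -6, 0, 0, 41.5, 0.4, -78, -56, -6, 0, 0, 41.5, 0.4, -78, -56, -6, 0, 0, 41.5, 0.4, -78, -56, -6, 0, 0, 41.5, 0.4, -78, -56, -6, 0, 0, 41.5, 0.4, -78, -56, -6, 0, 0, 41.5, 0.4, -78, -56, -6, 0, 0, 41.5, 0.4, -94, -129.6, 4, 0, 0, 41.5, 0.4, -94, -129.6, 4, 0, 0, 41.5, 0.4, -94, -129.6, 4, 0, 0, 41.5, 0.4, -94, -129.6, 4, 0, 0, 41.5, 0.4, -94, -129.6, 4, 0, 0, 41.5, 0.4, -94, -129.6, 4, 0, 0, 41.5, 0.4, -94, -129.6, 4, 0, 0, 41.5, 0.4, -94, -129.6, 4, 0, 0, 41.5, 0.4, -94, -129.6, 4, 0, 0, 41.5, 0.4, -94, -129.6, 4, 0, 0, 41.5, 0.4])

```text
time_s: 2.2
position: [0.4368, -0.1742, 0.2023]
tcp_rot: [[0.208, 0.978, -0.001], [0.978, -0.208, 0.001], [0.001, -0.001, -1.0]]
force: [0.1, 0.0, 0.1]
opening: 0.397
grasp_force: 0.0
```

```bash
python3 - <<'E'
from rig import bot
from h import *
s=bot.read_state();p,R=s["position"],s["tcp_rot"];c=bot.capture("wrist");print(p,R,s["joint_positions"],s["opening"])
M=c["mount"];T=np.eye(4);T[:3,:3]=R;T[:3,3]=p;print(M)
c["view"]=np.linalg.inv(T@M)
cv2.imwrite("pics/w1.png",c["color"][:,:,::-1])
n,m,a,b=bar(c,(0,0,640,400));print(n,m,a,b);print([plane(c,q,.085) for q in(a,m,b)])
E
```

```text
[ 0.43677428 -0.1742138   0.2022935 ] [[ 2.08206923e-01  9.78084541e-01 -7.12502232e-04]
 [ 9.78084422e-01 -2.08206146e-01  1.03172589e-03]
 [ 8.60767800e-04 -9.11699806e-04 -9.99999214e-01]] [-3.54153120e+01  2.01290124e+01  1.04959598e+02  2.99396855e-02
  5.49789196e+01 -2.34152321e+01] 0.39723473500528494
[[-3.57589840e-04  9.62996028e-01  2.69515346e-01  7.48942175e-02]
 [ 9.99999895e-01  2.67411880e-04  3.71308075e-04 -5.20200478e-04]
 [ 2.85496597e-04  2.69515450e-01 -9.62996023e-01 -1.61095175e-01]
 [ 0.00000000e+00  0.00000000e+00  0.00000000e+00  1.00000000e+00]]
1057 [319.3140965  188.32355724] [319.19138245 134.99035607] [319.43990946 243.0035896 ]
[array([ 0.44671887, -0.12362457,  0.085     ]), array([ 0.43705889, -0.16942842,  0.085     ]), array([ 0.42619043, -0.22096241,  0.085     ])]
```

View pics/w1.png

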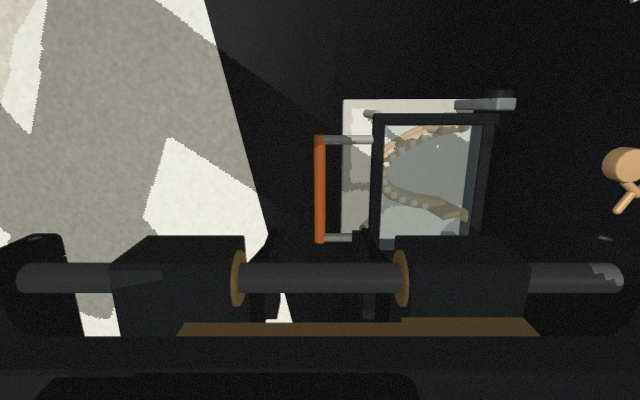

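The wrist view shows the orange bar square to the fingers, from (319,135) to (319,243), with the horseshoe jawbone under this lens. I'll descend and close on the bar.

Scaled: 0.136 m is 27.2, 0.001 m is 0.2.

Request:
advance(plan=[0.2, 0, 8, 0, 0, 0, 0.4, 0.2, 0, 16, 0, 0, 0, 0.4, 0.2, 0, 20, 0, 0, 0, 0.4, 0.2, 0, 24, 0, 0, 0, 0.4, 0.2, 0, 27.2, 0, 0, 0, 0.4, 0.2, 0, 27.2, 0, 0, 0, 0.4, 0.2, 0, 27.2, 0, 0, 0, 0, 0.2, 0, 27.2, 0, 0, 0, 0, 0.2, 0, 27.2, 0, 0, 0, 0, 0.2, 0, 27.2, 0, 0, 0, 0, 0.2, 0, 27.2, 0, 0, 0, 0])

```text
time_s: 3.35
position: [0.4371, -0.1729, 0.0672]
tcp_rot: [[0.206, 0.979, -0.0], [0.979, -0.206, -0.0], [-0.0, -0.0, -1.0]]
force: [-2.0, 0.4, 5.6]
opening: 0.103
grasp_force: 30.0
```

```bash
python3 - <<'E'
from rig import bot
from h import *
c=bot.capture("wrist");cv2.imwrite("pics/w2.png",c["color"][:,:,::-1])
E
```

```text
(no output)
```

View pics/w2.png

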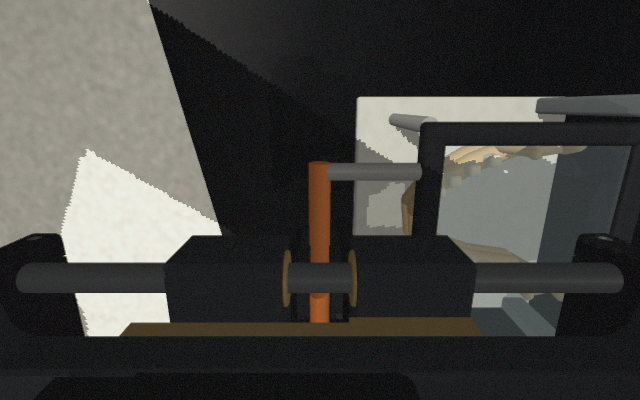

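The bar is between the pads (at x≈319, y≈300). I'll start the arc and check the forces.

Scaled: -0.0719 m is -14.38, -0.0584 m is -11.68.

Request:
advance(plan=[0, 0.04, -1.5, 0, 0, 0, 0, 0, 0.14, -3, 0, 0, 0, 0, 0, 0.34, -4.4, 0, 0, 0, 0, 0, 0.6, -6, 0, 0, 0, 0, 0, 0.94, -7.4, 0, 0, 0, 0, 0, 1.34, -8.86, 0, 0, 0, 0, 0, 1.84, -10.3, 0, 0, 0, 0, 0, 2.36, -11.68, 0, 0, 0, 0, 0, 3.68, -14.38, 0, 0, 0, 0, 0, 3.68, -14.38, 0, 0, 0, 0])

```text
time_s: 4.4
position: [0.4543, -0.1765, 0.1399]
tcp_rot: [[0.205, 0.979, -0.003], [0.979, -0.205, 0.0], [-0.0, -0.003, -1.0]]
force: [-6.8, -2.2, 1.6]
opening: 0.103
grasp_force: 30.0
```

Request:
advance(plan=[0, 0.74, -1.3, 0, 0, 0, 0, 0, 1.56, -2.56, 0, 0, 0, 0, 0, 3.38, -4.94, 0, 0, 0, 0, 0, 5.42, -7.14, 0, 0, 0, 0, 0, 7.68, -9.12, 0, 0, 0, 0, 0, 10.12, -10.86, 0, 0, 0, 0, 0, 12.72, -12.36, 0, 0, 0, 0, 0, 15.44, -13.58, 0, 0, 0, 0, 0, 15.44, -13.58, 0, 0, 0, 0])

```text
time_s: 5.3
position: [0.5335, -0.1933, 0.2097]
tcp_rot: [[0.206, 0.979, 0.005], [0.979, -0.206, -0.002], [-0.001, 0.005, -1.0]]
force: [-4.1, 0.4, 11.0]
opening: 0.101
grasp_force: 30.0
```

```bash
python3 - <<'E'
from rig import bot
from h import *
c=bot.capture("scene");cv2.imwrite("pics/s3.png",cv2.resize(c["color"][30:230,200:440,::-1],None,fx=2.5,fy=2.5))
E
```

```text
(no output)
```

View pics/s3.png

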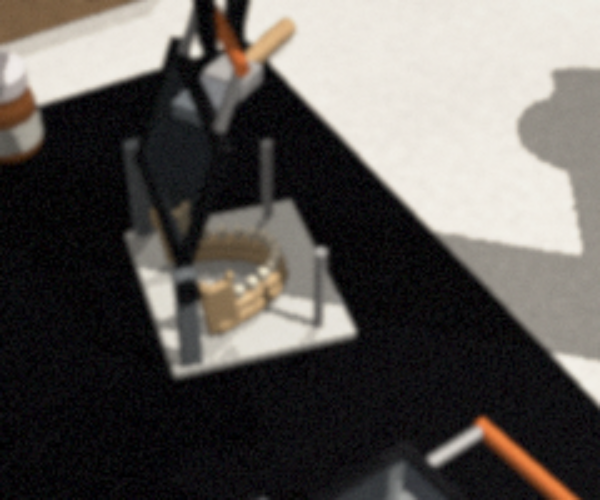

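The crop shows the lens near upright, bar held at (230,45), and the jawbone undisturbed at (240,275). I'll carry on over the top.

Scaled: 0.0885 m is 17.7, 0.0737 m is 14.74.

Request:
advance(plan=[0, 1.4, -0.8, 0, 0, 0, 0, 0, 2.86, -1.34, 0, 0, 0, 0, 0, 4.3, -1.7, 0, 0, 0, 0, 0, 5.78, -2, 0, 0, 0, 0, 0, 8.76, -2.36, 0, 0, 0, 0, 0, 11.76, -2.42, 0, 0, 0, 0, 0, 14.74, -2.2, 0, 0, 0, 0, 0, 16.22, -2, 0, 0, 0, 0, 0, 17.7, -1.66, 0, 0, 0, 0, 0, 17.7, -1.66, 0, 0, 0, 0])

```text
time_s: 6.35
position: [0.6186, -0.2113, 0.2143]
tcp_rot: [[0.206, 0.979, 0.001], [0.979, -0.206, -0.0], [-0.0, 0.001, -1.0]]
force: [-0.8, -0.8, 1.9]
opening: 0.102
grasp_force: 30.0
```

Request:
advance(plan=[0, 0.72, 0.2, 0, 0, 0, 0, 0, 1.44, 0.38, 0, 0, 0, 0, 0, 2.16, 0.6, 0, 0, 0, 0, 0, 2.88, 0.82, 0, 0, 0, 0, 0, 3.6, 1.1, 0, 0, 0, 0, 0, 4.28, 1.36, 0, 0, 0, 0, 0, 4.7, 1.54, 0, 0, 0, 0, 0, 5, 1.66, 0, 0, 0, 0, 0, 5, 1.66, 0, 0, 0, 0])

```text
time_s: 7.25
position: [0.6422, -0.2163, 0.2061]
tcp_rot: [[0.206, 0.979, 0.0], [0.979, -0.206, -0.0], [-0.0, 0.0, -1.0]]
force: [-1.1, -2.9, -0.2]
opening: 0.101
grasp_force: 30.0
```

Request:
advance(plan=[0, 0.3, 0.12, 0, 0, 0, 0, 0, 0.6, 0.24, 0, 0, 0, 0, 0, 0.6, 0.24, 0, 0, 0, 0, 0, 0.6, 0.24, 0, 0, 0, 0])

```text
time_s: 7.65
position: [0.6449, -0.2169, 0.2051]
tcp_rot: [[0.206, 0.979, -0.0], [0.979, -0.206, -0.0], [-0.0, -0.0, -1.0]]
force: [-1.5, -2.7, 0.2]
opening: 0.101
grasp_force: 30.0
```

Request:
advance(plan=[0, 0, 0, 0, 0, 0, 0.4, 0, 0, 0, 0, 0, 0, 0.4, 0, 0, 0, 0, 0, 0, 0.4, 0, 0, 0, 0, 0, 0, 0.4, 0, 0, 0, 0, 0, 0, 0.4])

```text
time_s: 8.15
position: [0.6452, -0.2164, 0.2052]
tcp_rot: [[0.206, 0.979, 0.0], [0.979, -0.206, 0.0], [0.0, 0.0, -1.0]]
force: [-0.2, -0.1, -0.2]
opening: 0.387
grasp_force: 0.0
```

```bash
python3 - <<'E'
from rig import bot
from h import *
for n in("scene","wrist"):
    c=bot.capture(n);i=c["color"][:,:,::-1]
    cv2.imwrite(f"pics/{n}4.png",cv2.resize(i[0:200,180:420],None,fx=2.5,fy=2.5) if n=="scene" else i)
E
```

```text
(no output)
```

View pics/wrist4.png

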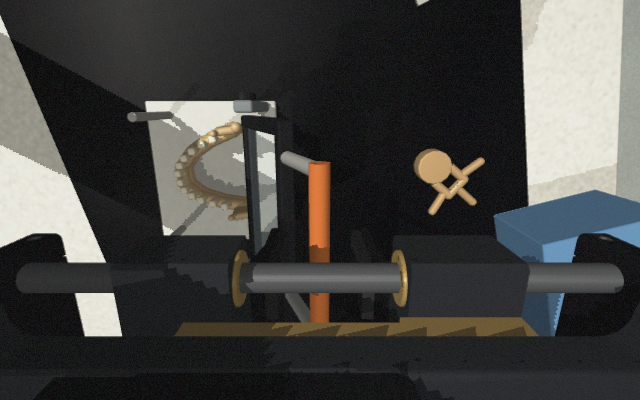

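The bar (319,240) now stands free between the open fingers, with the lens leaning away from the robot. I'll retreat straight up.

Scaled: -0.13 m is -26, -0.09 m is -18.

Request:
advance(plan=[0, 0, -4, 0, 0, 0, 0.4, 0, 0, -10, 0, 0, 0, 0.4, 0, 0, -18, 0, 0, 0, 0.4, 0, 0, -26, 0, 0, 0, 0.4, 0, 0, -26, 0, 0, 0, 0.4, 0, 0, -26, 0, 0, 0, 0.4, 0, 0, -26, 0, 0, 0, 0.4, 0, 0, -26, 0, 0, 0, 0.4, 0, 0, -26, 0, 0, 0, 0.4, 0, 0, -26, 0, 0, 0, 0.4])

```text
time_s: 9.25
position: [0.6447, -0.2166, 0.334]
tcp_rot: [[0.206, 0.979, -0.002], [0.979, -0.206, 0.001], [0.001, -0.002, -1.0]]
force: [-0.9, -0.4, -0.5]
opening: 0.402
grasp_force: 0.0
```

```bash
python3 - <<'E'
from rig import bot
from h import *
c=bot.capture("scene");i=c["color"][:,:,::-1]
cv2.imwrite("pics/s5.png",cv2.resize(i[0:360,140:460],None,fx=1.6,fy=1.6))
c=bot.capture("top");print(bar(c,(340,100,470,320)))
n,m,a,b=bar(c,(340,100,470,320));P=plane(c,m,.221);print(P,(P-[.4367,-.1728,.085])@[.979,-.206,0])
E
```

```text
(238, array([453.2394958 , 148.56302521]), array([436.35016742, 145.22713313]), array([469.6318959 , 151.80076661]))
[ 0.65054743 -0.19162949  0.221     ] 0.21323551143251143
```

View pics/s5.png

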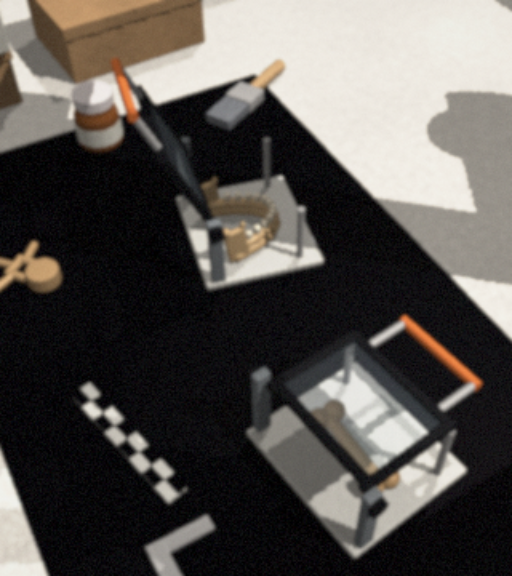

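The jaw lens leans open with its bar at (125,90) and nothing touching it. The bar has moved 0.213 m, which matches q≈2.0. The jawbone at (250,225) is still in place, and the other lens is down.

```bash
python3 -c "
from rig import bot
print(bot.hand_in())"
```

```text
the job is handed in; nothing more can be done
None
```

The magnifier over the jawbone now leans open against its stop and stays there on its own, the jawbone and the other magnifier were left as they were, and the job is handed in after about 9 s of robot time.

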